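# Load the sample changer and index it one click

### The job

Take the tall specimen holder from the black tray and press it gently fully home into the cup of the sample changer that stands at the steel loading mark, then turn the carousel by its black knob exactly one click clockwise (seen from above), so that the holder stops at the reading post. The cup's depth is adjustable and unknown: feel for the bottom, and do not press hard, leave the short holder where it is and do not turn the carousel any other way.

Things in the scene. Friction and masses are not known exactly. Their poses are not given: they have to be found in the camera images.
- tall_holder: the holder to load: turned metal, 24 mm diameter, 40 mm tall (the tallest), stands upright in the tray; origin at the centre of its underside, z along its axis. Can be gripped anywhere on its upper 15 mm, from any side.
- short_holder: the other holder in the tray, 24 mm diameter, 34 mm tall; origin at the centre of its underside. Stays in the tray.
- foam_tray: low black tray, 95 x 130 mm, foam floor 8 mm above the worktop, rim 18 mm high, fixed; origin at the centre of its underside. The two holders stand about 64 mm apart along its y axis. A fixed assembly stand, up to 0.28 m tall, stands to the right of the tray (base centre at x 0.53, y -0.23, about 0.13 m square, column at x 0.57, y -0.18): pass over or left of it.
- changer: sample changer, a grey round base 148 mm across, fixed to the worktop; origin at the centre of its underside, on the carousel's axis. The loading mark is in direction -y of its frame, the black reading post (51 mm high) 60 degrees clockwise of that, the detent housing in +y. A tall scanner tower rises behind it, its front face at x 0.56.
- load_mark (a point): top of the pointed steel wedge that marks the loading position, 34 mm above the worktop, 88 mm from the carousel's axis
- cup_mouth (a point): centre of the mouth of the cup to load, 60 mm above the worktop, turns with the carousel. The six cups stand on a 60 mm radius, 60 mm apart: bore 26 mm (1 mm clearance all round the holder), outside 34 mm, square rim without lead-in.
- seat_pad (a joint): how far the round brass seat pad at the bottom of that cup is pressed down, m: 0 free, 0.004 on its hard stop; its spring is very soft (under 0.5 N). With the pad on its stop the holder's underside is 11 to 25 mm below the rim, differently each time. A downward push of 10 to 15 N brings it home; over 20 N is too hard.
- knob (a point): top centre of the black bar knob on the carousel's axis, 92 mm above the worktop. The bar is 10 mm thick, 36 mm long (it lies along the line from the axis to the cup to load) and 30 mm tall; a 24 mm hub is below it.
- carousel (a joint): angle of the carousel, rad, 0 at the start, grows clockwise from above; one click is 1.047 (60 degrees). A sprung ball drops into a notch at each click and centres the wheel within about 4 degrees of it; leaving or entering a notch takes about 0.3 Nm, between notches the wheel turns easily and stays where it is left.
- clip_l (a joint): travel (m, 0 to 0.004) of one of two sprung rollers left and right in that cup's bore, 3 to 9 mm below its rim. They pinch the holder: about 3 to 12 N of push to enter, then 2 to 6 N to slide, and they hold it wherever it is left, so it does not sink by its own weight.
There are look-alikes about, which are no part of the job. Leave any pink look-alike of the tall_holder alone.

How it is judged (in metres and radians):
On the way, in this order (a step that is already met when the one before it is completed fails the run):
1. the tall holder is pressed home in the cup while the cup is still at the loading mark (value of joint seat_pad above 0.0025 m and horizontal distance between tall_holder and cup_mouth below 0.003 m and angle between tall_holder's own z axis and vertical below 0.16 rad and value of joint carousel between -0.12 and 0.12 rad), for 0.2 s.
2. the carousel is turned one click clockwise (value of joint carousel between 0.98 and 1.12 rad), for 0.2 s.
At the end, for the whole second after the job is handed in: The carousel rests in the notch one click clockwise of its start (60 degrees, within 4) and the tall holder stands in its cup, released, upright within 9 degrees, centred within 3 mm and fully home (seat pad still pressed down by more than 2.5 of its 4 mm) (all of step 2 and velocity of joint carousel between -0.05 and 0.05 rad/s and value of joint seat_pad above 0.0025 m and horizontal distance between tall_holder and cup_mouth below 0.003 m and angle between tall_holder's own z axis and vertical below 0.16 rad and linear speed of tall_holder below 0.02 m/s); the robot touches nothing.
It fails at once if the holder is pressed against the changer with more than 25 N (contact force between tall_holder and changer above 25 N).
It fails at once if the carousel is turned backwards by a notch or beyond the first click (value of joint carousel below -0.35 rad or value of joint carousel above 1.4 rad).
It fails at once if the short holder is moved by more than 15 mm (distance of short_holder from where it was at the start of the episode above 0.015 m).
It also fails if it takes over 58 s, if anything falls off the work surface, if the arm or the gripper's body presses on something with over 40 N, if the wrist force passes 120 N, or if a joint passes its speed limit or range.

### The arm

A 7-joint arm with a two-finger parallel gripper is mounted at the origin on a cart in front of the work surface, level with it; the furniture and walls round the work are solid. World frame = base frame: x ahead of the robot, y to its left, z up, the work surface at z = 0. Lengths are in mm, angles in rad, forces in N, time in s.
With the tool pointing down it reaches from about 400 to 900 mm from the base axis. Payload 5.6 kg.
Tool frame: the origin (TCP) lies midway between the tips of the shut fingers; the grasp point (between the pads) lies 19 mm behind it; z points along the fingers, y is the line along which they close (so a half turn about z gives the same grasp; the last joint's range is limited). The gripper opens to 92 mm and grips with 3 to 60 N. Pads are 20 mm wide; open, the fingers measure 128 mm over their backs; the gripper's body (75 mm by 189 mm) begins 69 mm behind the grasp point.
Start: joints at [1.265, 0.468, -0.012, 1.603, 0.006, 1.071, -0.056], TCP at [168.818, -627.702, 214.592] pointing down, gripper open.
Joint ranges: [-2.53, 2.53], [-0.31, 2.02], [-1.57, 1.55], [0.28, 2.44], [-1.29, 4.43], [0.15, 1.84], [-2.92, 2.92]. Speed limits (rad/s): [2.57, 2.57, 3.14, 3.14, 3.14, 3.14, 3.14].

### API

Orientations are given as a rotation vector (axis times angle).
In Python, from cell import robot, grip, kin, viewer gives the robot as it stands. Calls block until the motion is done:
- robot.movep(position, orientation): joint-space move of the TCP to a pose.
- robot.servo_line(position, feed=150, rotation=None): straight line of the TCP; rotation=None keeps the orientation; feed is the mean speed in mm/s.
- robot.goto_joints(angles): joint-space move.
- grip(opening, newtons=None): opening from 0.0 (shut) to 1.0 (fully open); newtons is the grip in N (None keeps the last); returns when the fingers have stopped.
- robot.hold(seconds).
- kin.ik(position, orientation): joint angles nearest the present ones, or None.
- robot.observe(): the state.
- viewer.read_camera(name): name is "side" or "top" or "wrist"; returns the picture (384x512x3 uint8, red, green, blue); there is no depth.
- viewer.camera_info(name): a dict with "camera_matrix" (3x3 intrinsics, pixels), "k1" (the pictures are not rectified: a ray, as slopes to the right and down, at radius r is drawn at 1 + k1 r^2 times it, then the intrinsics apply), "R" (3x3) and "t" (3): a world point X has camera coordinates R X + t. Camera axes: x right, y down, z forward; pixel columns grow to the right and rows downward; lengths in mm; the calibration is good to about 2 mm. A picture is of the moment at which its call begins: read the wrist's pose just before it. camera_info takes no time and is no camera call; for the wrist camera it gives the pose at the moment of the call.
A pose or a line that the arm cannot do raises robot.IKError and nothing moves.
- robot.job_done(): hands the job in; it is judged then, once.
Trained networks look in the newest picture that a camera, given by its name, has taken for a name from the list of things; names that differ only in an ending like _2 or _b are one class to them, and where a whole thing is asked for, a point or a joint stands for the part that bears it (a point fixed in the world has none). Each returns a list of dicts, best first, with "confidence" (0 to 1); they miss things now and then, are a little off and sometimes report something else, mostly with a low value. They report only what shows in the picture. A call takes as long as a camera call. They do not tell look-alikes from the thing itself.
- viewer.silhouettes(name, camera): "mask" (384x512 bool, what is visible of it).
- viewer.pinpoint(name, camera): "at" ([x, y, z] in mm, in the coordinates of the camera as it stood for that picture, good to about 4 mm: a listed point, or the origin of a listed thing).
The state is a dict: "t": time; "joints": joint angles; "joint_velocities": joint speeds; "joint_torque": joint torques, N m; "tcp_pos": TCP position; "tcp_rot": TCP orientation; "contact_force": force on the tool from outside, world axes, zero at the start; "wrist_torque": the same for the moment, N m; "grip_width": opening from 0.0 (shut) to 1.0 (fully open); "grip_force": force on a finger pad.
Only numpy, scipy, OpenCV 4.12 (cv2) and the standard library are available. Lean on these libraries where they do the work, as an engineer would, in place of code of your own. Each camera call takes 0.05 s, during which the arm holds its last target. There are 200 camera calls.

## Working session

There is one attempt and no reset: what is moved stays moved. The work goes in short steps, each a Python script; the robot and the scene stay as the last script left them, time stands still between calls to the robot, and variables do not carry over. Pictures are saved under pics/ and viewed, at most 10 in all, crops included, and the job is handed in when it is done.

```bash
mkdir -p pics; ls; python3 - <<'E'
from cell import robot, grip, kin, viewer
import cv2, numpy as np
ims=[]
for c in ("top","side"):
    im=viewer.read_camera(c); cv2.imwrite(f"pics/{c}0.png",im[:,:,::-1])
    i=viewer.camera_info(c); R=np.array(i["R"]);t=np.array(i["t"])
    print(c,"campos",(-R.T@t).round(),i["camera_matrix"],i["k1"])
    for n in ("tall_holder","short_holder","foam_tray","changer","load_mark","cup_mouth","knob"):
        for d in viewer.pinpoint(n,c):
            p=np.array(d["at"]); print(n,round(d["confidence"],2),(R.T@(p-t)).round(1))
    ims.append(im)
o=robot.observe();print(o["t"],o["tcp_rot"],o["contact_force"])
E
```

```text
pics
top campos [384.  41. 931.] [[425.90534593   0.         263.32097101]
 [  0.         425.90534593 194.14566284]
 [  0.           0.           1.        ]] -0.09120995204849615
tall_holder 0.44 [404.4 -45.9   1.4]
tall_holder 0.43 [504.1 -50.3   7.9]
short_holder 0.54 [573.2 -50.5   3.9]
foam_tray 0.73 [536.3 -42.5  -1.9]
changer 0.72 [433.5 116.1  -3.6]
load_mark 0.86 [491.2  45.9  34.5]
cup_mouth 0.93 [470.8  71.7  62.8]
knob 0.59 [433.  114.1  90.5]
side campos [  76. -580.  484.] [[493.14114967   0.         254.54450936]
 [  0.         493.14114967 190.87066998]
 [  0.           0.           1.        ]] -0.030247954132344948
tall_holder 0.71 [496.9 -45.3   3.9]
tall_holder 0.58 [409.1 -44.6  -2.3]
short_holder 0.54 [572.3 -53.5   6.6]
foam_tray 0.56 [531.6 -45.    3.8]
changer 0.82 [429.8 117.7  -1.4]
load_mark 0.86 [488.6  47.1  33.9]
cup_mouth 0.69 [470.1  68.   61.4]
knob 0.82 [433.1 119.8  90. ]
0.8 [ 3.11443845e+00  4.11492059e-01 -1.11638311e-05] [0.05614948 0.96758639 0.4446085 ]
```

View pics/top0.png

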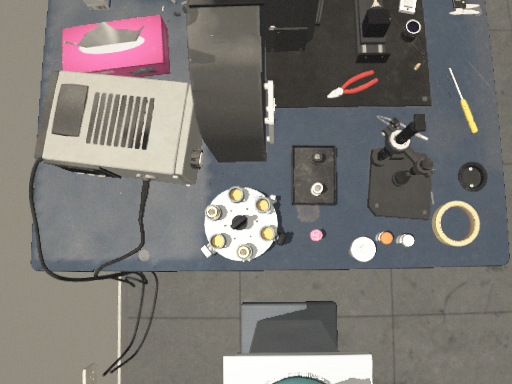

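View pics/side0.png

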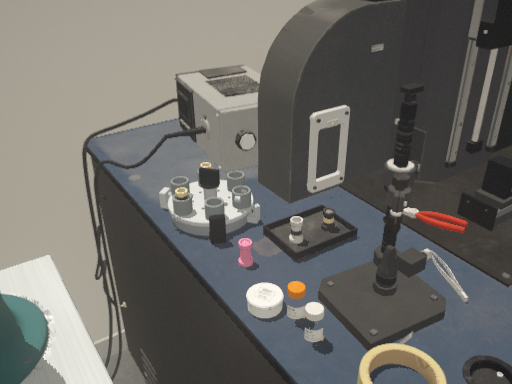

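Top view: tray at (315,175). Tall-holder candidates are (317,188), steel and in the tray, and (317,235), pink and outside it, so the pink one is the decoy. The smaller holder at (318,157) is the short one. On the changer (240,223), the loading mark is near (273,198), the cup to load at (264,205) and the post at (282,238). I'll move over them for wrist views, which will also serve to confirm this.

```bash
cat > h.py <<'E'
from cell import robot, grip, kin, viewer
import cv2, numpy as np
from scipy.spatial.transform import Rotation as Ro
def rot(a): return (Ro.from_euler('z',a)*Ro.from_euler('x',np.pi)).as_rotvec()
def snap(c,name=None):
    i=viewer.camera_info(c); im=viewer.read_camera(c)
    if name: cv2.imwrite(f"pics/{name}.png",im[:,:,::-1])
    return im,i
def toworld(p,i): return np.array(i["R"]).T@(np.array(p)-np.array(i["t"]))
def project(X,i):
    c=np.array(i["R"])@np.array(X)+np.array(i["t"]); s=c[:2]/c[2]; s=s*(1+i["k1"]*(s@s))
    K=np.array(i["camera_matrix"]); return K[:2,:2]@s+K[:2,2]
def ray(px,z,i):
    K=np.array(i["camera_matrix"]); d=np.linalg.solve(K,[px[0],px[1],1])[:2]; s=d.copy()
    for _ in range(20): s=d/(1+i["k1"]*(s@s))
    R=np.array(i["R"]);o=-R.T@np.array(i["t"]); v=R.T@np.array([*s,1]); return o+v*(z-o[2])/v[2]
def pins(names,c,i):
    for n in names:
        for d in viewer.pinpoint(n,c): print(n,round(d["confidence"],2),toworld(d["at"],i).round(1))
def st(msg=""):
    o=robot.observe(); print(msg,"t",round(o["t"],2),"tcp",np.round(o["tcp_pos"],1),"F",np.round(o["contact_force"],1),"w",round(o["grip_width"],3),"gf",np.round(o["grip_force"],1)); return o
E
python3 - <<'E'
from h import *
p=robot.observe()["tcp_pos"]
robot.servo_line([p[0],p[1],390],250)
robot.movep([440,30,330],rot(0)); o=st(); print(np.round(o["joints"],2))
im,i=snap("wrist","w1")
print((-np.array(i["R"]).T@np.array(i["t"])).round(1), np.round(i["R"],2), i["camera_matrix"][0])
pins(("tall_holder","short_holder","load_mark","cup_mouth","knob","changer","foam_tray"),"wrist",i)
E
```

```text
t 4.18 tcp [440.3  29.2 330. ] F [ 0.2  0.2 -0.2] w 1.003 gf 0.0
[ 0.72  0.06 -0.88  1.89  0.05  1.21 -1.74]
[516.9  29.3 500. ] [[-0.   -1.   -0.  ]
 [-0.96  0.    0.27]
 [-0.27  0.   -0.96]] [320.12416481   0.         254.29416698]
tall_holder 0.65 [409.7 -41.4  -2.9]
tall_holder 0.58 [ 4.374e+02  1.169e+02 -4.000e-01]
tall_holder 0.52 [506.5 -45.9   4.4]
short_holder 0.74 [575.2 -45.7   7.1]
load_mark 0.71 [571.3 -47.7   4.4]
cup_mouth 0.94 [470.8  68.5  58.1]
knob 0.82 [431.3 114.1  91.8]
changer 0.7 [434.8 116.1   0.8]
foam_tray 0.97 [537.2 -41.3   1.7]
foam_tray 0.6 [505.4 -44.3   6.5]
```

View pics/w1.png

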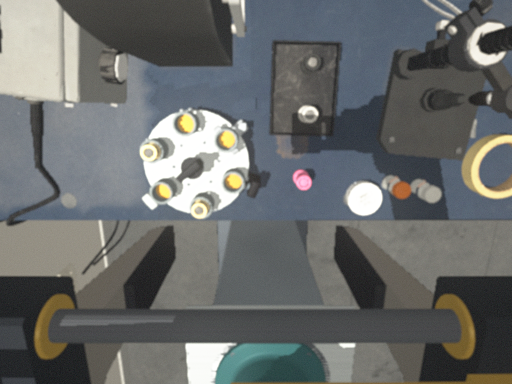

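The wrist view agrees. Changer: cup at (228,140), wedge at (243,127), post at (253,184), 60° clockwise. Tall-holder candidates: steel holder in the tray at (309,114), pink one outside at (302,180). The short holder is at (313,62). Next: close views of the cup from opposite yaws to cancel camera bias, then the tray.

```bash
python3 - <<'E'
from h import *
def go(p,a):
    robot.movep(p,rot(a)); 
ims=[]
C=np.array([470.5,69.5])
for k,(a,C,z) in enumerate(((0,C,140),(np.pi,C,140),(np.pi,np.array([505,-46]),140),(0,np.array([505,-46]),140))):
    d=45*np.array([np.cos(a),np.sin(a)])
    go([*(C-d),z],a); robot.hold(0.2); im,i=snap("wrist"); ims.append(im)
    np.savez(f"v{k}.npz",im=im,R=i["R"],t=i["t"],K=i["camera_matrix"],k1=i["k1"])
    o=st(k); print(np.round(o["joints"][6],2))
    pins(("cup_mouth","load_mark","knob") if k<2 else ("tall_holder","short_holder"),"wrist",i)
    Z=60 if k<2 else 48
    u,v=project([*C,Z],i); print("px",u,v)
    u,v=int(np.clip(u,70,441)),int(np.clip(v,70,313))
    ims[-1]=cv2.resize(im[v-70:v+70,u-70:u+70],(390,290),interpolation=cv2.INTER_CUBIC) if 0 else cv2.resize(im[v-50:v+50,u-65:u+65],(390,300),interpolation=cv2.INTER_CUBIC)
cv2.imwrite("pics/crops.png",np.vstack([np.hstack(ims[:2]),np.hstack(ims[2:])])[:,:,::-1])
E
```

```text
0 t 5.63 tcp [426.6  69.1 141.1] F [-0.4 -0.1  0.3] w 1.001 gf 0.0
-2.13
cup_mouth 0.74 [470.4  69.7  54.3]
knob 0.92 [433.2 116.5  91.9]
px 254.11764447581794 148.6343353923265
1 t 8.38 tcp [515.5  69.5 140.1] F [0.1 0.  0. ] w 0.999 gf 0.0
0.64
cup_mouth 0.71 [471.7  67.6  57.1]
load_mark 0.9 [487.1  46.5  32.3]
load_mark 0.29 [435.8 113.4  91.5]
knob 0.84 [431.4 117.9  89.2]
px 253.776521485815 144.64249656423885
2 t 9.33 tcp [550.1 -44.9 140.4] F [-0.3 -0.2 -0.3] w 1.002 gf 0.0
0.86
tall_holder 0.88 [406.9 -39.9  -0.8]
tall_holder 0.72 [506.8 -46.1   6.6]
short_holder 0.62 [574.3 -46.8   7.7]
px 252.38006584143847 142.49775749641393
3 t 11.98 tcp [460.  -46.  139.9] F [0.5 0.6 0.4] w 0.999 gf 0.0
-1.84
tall_holder 0.71 [504.1 -42.9   8.5]
short_holder 0.55 [571.7 -45.9   6.3]
px 254.9188649655725 144.82156329450697
```

View pics/crops.png

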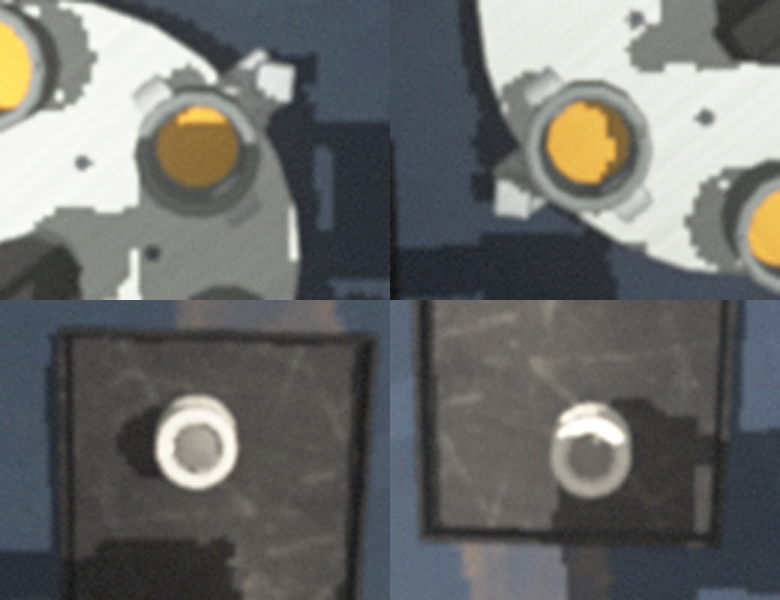

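The crops show the cup at the wedge as an empty ring, centred near (198,150) and (590,146). The steel holder in the tray is at (197,445) and (591,457). It is not pink and is the taller of the two in the tray, so it is the tall holder. Next: fit the rims at subpixel level.

```bash
python3 - <<'E'
from h import *
from scipy.ndimage import gaussian_filter, map_coordinates
th=np.linspace(0,2*np.pi,180,endpoint=False); cs=np.c_[np.cos(th),np.sin(th)]
def fit(k,x0,circles,rng=4):
    d=np.load(f"v{k}.npz"); i=dict(R=d["R"],t=d["t"],camera_matrix=d["K"],k1=float(d["k1"]))
    g=[gaussian_filter(d["im"][:,:,c].astype(float),0.6) for c in range(3)]
    def score(x):
        s=0
        for r,z in circles:
            P=[np.array([project([*(x+(r+e)*q),z],i) for q in cs[::3]]) for e in (-.8,.8)]
            D=sum(np.abs(map_coordinates(c,P[1].T[::-1],order=1)-map_coordinates(c,P[0].T[::-1],order=1)) for c in g)
            s+=np.minimum(D,60).mean()
        return s
    best=[np.array(x0),None]
    for step in (1,.25):
        n=rng if step==1 else 5
        G=[(score(best[0]+step*np.array([a,b])),a,b) for a in range(-n,n+1) for b in range(-n,n+1)]
        m=max(G); best=[best[0]+step*np.array(m[1:]),m[0]]
    print(k,circles,best)
for k in (0,1):
    fit(k,[470.5,69.5],[(13,60),(17,60)]); fit(k,[470.5,69.5],[(13,60)]); fit(k,[470.5,69.5],[(17,60)])
for k in (2,3): fit(k,[505,-46],[(12,48)])
E
```

```text
0 [(13, 60), (17, 60)] [array([469.75,  69.75]), np.float64(96.6246571020485)]
0 [(13, 60)] [array([473.5 ,  72.25]), np.float64(49.85535169268108)]
0 [(17, 60)] [array([469.5 ,  69.75]), np.float64(57.94963602744702)]
1 [(13, 60), (17, 60)] [array([469.5 ,  70.25]), np.float64(117.76582473123486)]
1 [(13, 60)] [array([470.5,  70. ]), np.float64(60.0)]
1 [(17, 60)] [array([469.  ,  70.25]), np.float64(57.84614599545664)]
2 [(12, 48)] [array([503., -46.]), np.float64(60.0)]
3 [(12, 48)] [array([505.5 , -46.75]), np.float64(60.0)]
```

```bash
python3 - <<'E'
from h import *
H=[504.3,-46.4]
grip(0.5)
robot.movep([*H,75],rot(np.pi/2)); robot.servo_line([*H,36],80); st()
grip(0.0,8); st("close x"); grip(0.5)
robot.servo_line([*H,75],120)
robot.movep([*H,75],rot(0)); robot.servo_line([*H,35.5],80); robot.hold(.3); st()
grip(0.0,40); st("close y")
robot.servo_line([*H,110],120); robot.hold(.2); st("lift")
im,i=snap("side","lift"); u,v=project([*H,110],i); print(u,v)
u,v=int(u),int(v); cv2.imwrite("pics/liftc.png",cv2.resize(im[v-60:v+60,u-70:u+70],None,fx=4,fy=4)[:,:,::-1])
E
```

```text
t 14.68 tcp [504.3 -46.1  35.8] F [ 0.1  0.1 -1.1] w 0.498 gf 0.0
close x t 15.17 tcp [504.5 -46.5  36.2] F [-1.2 -0.4  0.9] w 0.23 gf 8.0
 t 18.33 tcp [504.6 -46.5  35.9] F [ 1.  -0.4 -0.3] w 0.497 gf 0.0
close y t 18.84 tcp [504.3 -46.5  35.5] F [ 0.5 -1.   0.4] w 0.219 gf 39.9
lift t 19.81 tcp [503.8 -46.3 109.2] F [-0.2  0.4  0.2] w 0.22 gf 39.9
297.9682647546728 184.4294002528432
```

View pics/liftc.png

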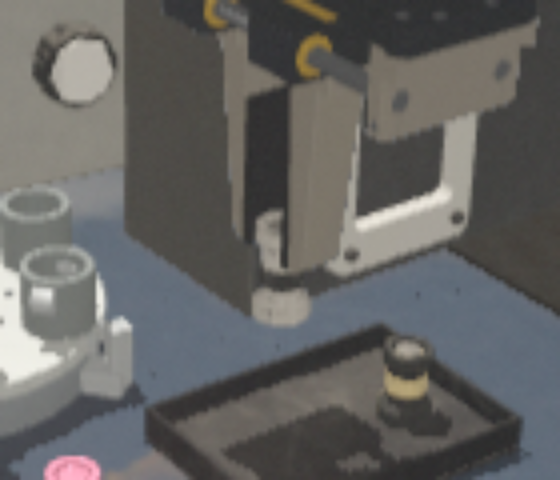

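The crop shows the holder gripped upright with its lower part below the tips, and the short holder still in the tray (about 410,370). Next: guarded insertion.

```bash
cat > ins.py <<'E'
from h import *
C=np.array([469.6,70.0])
def obs(n=3):
    a=[]
    for _ in range(n): robot.hold(0.02); o=robot.observe(); a.append(np.r_[o["tcp_pos"],o["contact_force"]])
    return np.mean(a,0)
robot.servo_line([*C,108],150); robot.servo_line([*C,92],60); robot.hold(.3)
b=obs(8); print("free",b.round(2),robot.observe()["t"]); f0=b[3:]
z=89.5; 
robot.servo_line([*C,z],30)
log=[]
while z>84.5:
    z-=0.5; robot.servo_line([*C,z],12); a=obs(); f=a[3:]-f0; log.append([z,*a[:3].round(2),*f.round(1)])
    if abs(f[2])>4: print("contact"); break
for l in log: print(*l)
print(robot.observe()["t"], np.round(robot.observe()["wrist_torque"],2))
np.save("f0.npy",f0)
E
python3 ins.py
```

```text
free [ 4.6973e+02  7.0010e+01  9.2170e+01 -6.0000e-02  5.0000e-02 -4.7000e-01] 21.6667
89.0 469.59 70.02 88.99 -0.1 -0.2 -0.1
88.5 469.58 70.0 88.49 -0.1 -0.0 -0.4
88.0 469.58 70.0 87.98 -0.1 0.2 -0.4
87.5 469.64 70.0 87.5 -0.2 0.2 0.1
87.0 469.63 69.97 86.99 0.0 -0.4 0.1
86.5 469.63 69.96 86.49 0.2 -0.2 -0.1
86.0 469.61 69.97 85.98 0.8 -0.6 -0.6
85.5 469.6 69.99 85.48 0.2 -0.5 0.2
85.0 469.61 69.98 84.99 0.7 -0.7 -0.4
84.5 469.62 69.99 84.49 0.5 -0.7 0.0
24.9167 [-0.13 -0.16  0.  ]
```

```bash
cat > ins2.py <<'E'
from h import *
C=[469.6,70.0]; f0=np.load("f0.npy")
def obs(n=2):
    a=[]
    for _ in range(n): robot.hold(0.02); o=robot.observe(); a.append(np.r_[o["tcp_pos"],o["contact_force"]])
    return np.mean(a,0)
z=84.5; log=[]
while z>62.8:
    z-=0.8 if z>77 else 0.5
    robot.servo_line([*C,z],15); a=obs(); f=a[3:]-f0; log.append([round(z,2),*a[:3].round(2),*f.round(1)])
    if f[2]>(16 if z>77 else 10) or np.hypot(f[0],f[1])>12: print("stop"); break
for l in log: print(*l)
o=st(); print(np.round(o["wrist_torque"],2))
E
python3 ins2.py
```

```text
stop
83.7 469.58 70.01 83.65 0.6 -0.5 -0.2
82.9 469.57 70.0 82.85 0.1 -0.9 0.2
82.1 469.57 70.0 82.05 0.4 -0.5 -0.4
81.3 469.56 69.99 81.25 0.5 -0.4 0.1
80.5 469.54 69.96 80.45 0.5 -0.5 -0.5
79.7 469.55 69.92 79.65 0.5 -1.1 -0.2
78.9 469.72 70.01 79.0 0.1 -1.3 2.2
78.1 469.75 70.05 78.11 0.8 -0.6 1.4
77.3 469.63 70.02 77.2 0.6 -0.4 0.9
76.5 469.58 70.03 76.42 0.2 -1.4 1.2
76.0 469.59 70.01 76.0 0.9 -0.8 2.1
75.5 469.64 69.99 75.49 0.7 -0.5 2.7
75.0 469.61 70.03 75.0 1.0 -1.2 2.6
74.5 469.56 69.98 74.44 0.8 -1.1 2.5
74.0 469.61 69.99 73.97 0.8 -1.1 2.3
73.5 469.55 70.0 73.44 1.3 -1.0 2.7
73.0 469.59 70.0 72.96 0.4 -1.0 2.3
72.5 469.58 70.01 72.46 0.3 -0.9 2.9
72.0 469.58 70.0 71.96 0.5 -0.9 2.3
71.5 469.61 70.0 71.48 1.1 -0.5 3.2
71.0 469.6 69.99 70.96 -0.2 -1.4 2.6
70.5 469.57 70.01 70.45 0.8 -0.9 2.8
70.0 469.59 69.99 69.96 0.8 -1.1 2.7
69.5 469.57 69.99 69.46 0.6 -1.3 2.9
69.0 469.56 69.98 68.95 0.4 -1.2 2.0
68.5 469.55 69.97 68.45 0.6 -1.2 2.6
68.0 469.57 69.95 67.95 -0.4 -0.8 1.9
67.5 469.54 69.97 67.43 0.3 -1.5 2.2
67.0 469.55 69.95 66.93 0.6 -0.9 1.9
66.5 469.57 69.98 66.46 0.3 -1.1 1.7
66.0 469.54 69.97 65.95 0.1 -1.9 2.4
65.5 469.52 69.95 65.42 0.7 -2.4 2.3
65.0 469.55 69.95 64.94 -0.1 -1.8 2.1
64.5 469.57 69.98 64.45 0.3 -1.7 2.1
64.0 469.6 69.95 63.99 0.7 -1.9 2.5
63.5 469.79 69.98 63.85 -1.0 -1.9 7.5
63.0 469.95 69.99 63.76 -1.9 -2.4 11.4
 t 35.4 tcp [469.9  70.   63.8] F [-2.2 -2.  10.8] w 0.219 gf 40.1
[-0.54  0.51 -0.  ]
```

Bottom found at 23.7 mm depth and about 11 N. Next: a slightly firmer press, release, then go to the knob.

```bash
python3 - <<'E'
from h import *
C=[469.6,70.0]; f0=np.load("f0.npy"); z=63.0
while z>62.4:
    z-=0.2; robot.servo_line([*C,z],10); robot.hold(.05); f=robot.observe()["contact_force"][2]-f0[2]; print(z,f)
    if f>12.5: break
robot.hold(.3); st("pressed")
grip(0.45); st("released")
robot.servo_line([*C,115],150)
K=[432.4,116.5]; a=np.radians(128.7)
robot.movep([*K,115],rot(a)); im,i=snap("side","pressed")
u,v=map(int,project([*C,60],i)); cv2.imwrite("pics/pc.png",cv2.resize(im[v-50:v+50,u-70:u+70],None,fx=4,fy=4)[:,:,::-1])
robot.servo_line([*K,69],100); robot.hold(.2); st("at knob")
grip(0.0,40); o=st("closed"); print(np.round(o["wrist_torque"],2))
q=o["joints"]; print(np.round(q,3)); p=o["tcp_pos"]
for d in (-.1,.1):
    r=(Ro.from_euler('z',d)*Ro.from_rotvec(o["tcp_rot"])).as_rotvec(); print(d,np.round(np.array(kin.ik(p,r))-q,3))
E
```

```text
62.8 11.971449031325378
62.599999999999994 14.915833870879926
pressed t 36.3 tcp [470.1  70.   63.7] F [-3.2 -2.5 13. ] w 0.219 gf 40.1
released t 36.79 tcp [469.4  70.2  62.4] F [-0.4  0.3 -0.3] w 0.447 gf 0.0
at knob t 39.73 tcp [432.8 116.6  69.5] F [-0.1  0.1  0.6] w 0.447 gf 0.0
closed t 40.31 tcp [432.  116.1  69. ] F [-2.  -2.8  3.7] w 0.105 gf 40.0
[-0.39  0.38 -0.19]
[ 0.544  0.671 -1.099  2.142  0.831  0.85  -0.401]
-0.1 [-0.013 -0.014  0.02   0.    -0.018 -0.013 -0.085]
0.1 [ 0.012  0.015 -0.02  -0.     0.018  0.014  0.085]
```

View pics/pc.png

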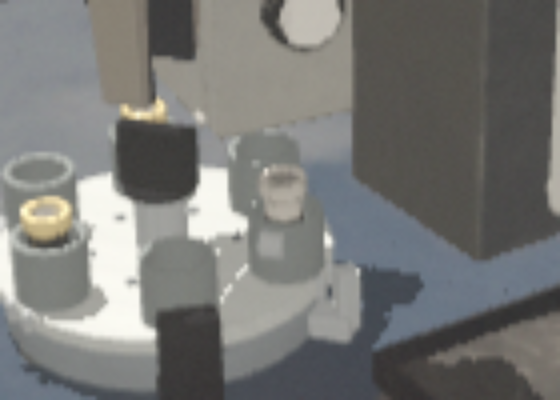

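The holder stands upright in the cup at the wedge (about 283,200), and the knob is gripped. Now turn clockwise by one click with joint 7 only (decreasing).

```bash
python3 - <<'E'
from h import *
q=np.array(robot.observe()["joints"]); n=6
for k in range(1,n+1):
    g=q.copy(); g[6]-=np.radians(60)*k/n; robot.goto_joints(g)
    o=robot.observe(); print(k,round(o["t"],2),np.round(o["joints"][6]-q[6],3),np.round(o["wrist_torque"],2),np.round(o["contact_force"],1),np.round(o["tcp_pos"],1))
robot.hold(.2); st()
grip(0.4); o=st("open"); p=o["tcp_pos"]
robot.servo_line([p[0],p[1],130],150)
im,i=snap("side"); im2,i2=snap("top"); pins(("cup_mouth","tall_holder","knob"),"top",i2)
u,v=map(int,project([433,116,60],i)); A=cv2.resize(im[v-50:v+50,u-60:u+70],(520,400))
cv2.imwrite("pics/fin.png",A[:,:,::-1]); st()
E
```

```text
1 40.6 -0.171 [-0.3   0.36 -0.09] [-1.3 -1.   1.1] [432.  116.1  69. ]
2 40.89 -0.344 [-0.18  0.21 -0.14] [-1.9 -1.8  3. ] [431.9 116.1  69. ]
3 41.18 -0.517 [-0.27  0.32  0.06] [-0.9 -0.8  4. ] [431.9 116.   69. ]
4 41.48 -0.691 [-0.25  0.43  0.04] [-1.9 -1.3  2.9] [431.9 116.1  69. ]
5 41.77 -0.866 [-0.28  0.47 -0.03] [-2.1 -1.1  4.1] [431.9 116.1  69. ]
6 42.06 -1.041 [-0.28  0.51 -0.32] [-2.6 -1.   3.7] [431.9 116.1  69. ]
 t 42.26 tcp [431.9 116.1  69. ] F [-2.9 -2.1  4.9] w 0.104 gf 40.0
open t 42.83 tcp [432.1 116.2  69. ] F [-0.6  0.4 -0.3] w 0.397 gf 0.0
 t 43.63 tcp [431.6 116.1 129.3] F [-0.1  0.1  0.1] w 0.399 gf 0.0
```

View pics/fin.png

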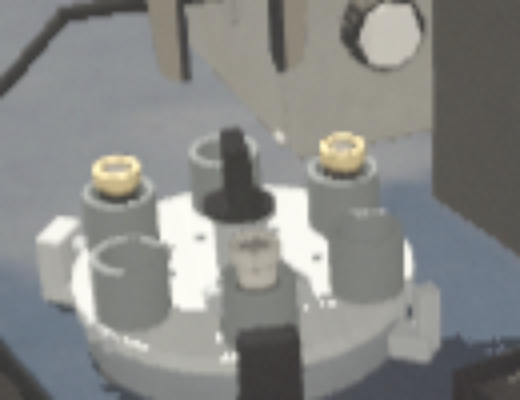

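The holder is now at the reading post (about 258,265), upright. I'll check the notch angle with one rim fit before handing in.

```bash
python3 - <<'E'
from h import *
from scipy.ndimage import gaussian_filter, map_coordinates
robot.movep([455.5,60.6,145],rot(np.pi)); robot.hold(.2); im,i=snap("wrist"); st()
pins(("cup_mouth","knob","tall_holder"),"wrist",i)
g=[gaussian_filter(im[:,:,c].astype(float),0.6) for c in range(3)]
cs=[np.array([np.cos(t),np.sin(t)]) for t in np.linspace(0,2*np.pi,60)]
def score(x,cir):
    s=0
    for r,z in cir:
        P=[np.array([project([*(x+(r+e)*q),z],i) for q in cs]).T[::-1] for e in (-.8,.8)]
        s+=np.minimum(sum(np.abs(map_coordinates(c,P[1],order=1)-map_coordinates(c,P[0],order=1)) for c in g),60).mean()
    return s
x0=np.array([410.5,60.6])
for n,cir in (("rim",[(17,60)]),("holder top",[(12,76.3)])):
    m=max((score(x0+np.array([a,b])*.5,cir),a,b) for a in range(-12,13) for b in range(-12,13))
    x=x0+np.array(m[1:])*.5; print(n,x,m[0],"deg",np.degrees(np.arctan2(x[1]-116.5,x[0]-432.3)))
u,v=map(int,project([*x0,60],i)); print(u,v)
cv2.imwrite("pics/chk.png",cv2.resize(im[max(v-60,0):v+60,max(u-70,0):u+70],None,fx=4,fy=4)[:,:,::-1])
E
```

```text
t 45.66 tcp [455.5  60.7 145. ] F [-0.6 -0.  -0.2] w 0.403 gf 0.0
cup_mouth 0.82 [413.6  60.3  56.5]
tall_holder 0.68 [405.4 -41.8   1.7]
tall_holder 0.6 [412.6  62.   36.3]
rim [409.5  59.6] 53.26657706464757 deg -111.83612367750739
holder top [412.   63.6] 58.46985568415149 deg -110.99395114062146
253 143
```

View pics/chk.png

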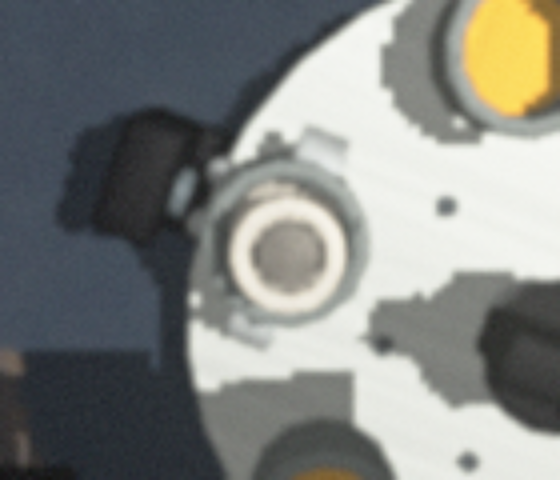

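The holder is centred in the cup at the post, and the carousel measures about 60° clockwise of its start. Handing in.

```bash
python3 -c "
from h import *
print(robot.job_done())"
```

```text
the job is handed in; nothing more can be done
None
```

The job is handed in, with no verdict returned: the tall holder is pressed home at about 13–15 N (23.7 mm deep), and the carousel is one click clockwise (about 60° measured) with the holder upright at the reading post.

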